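Change the jars at the sample reader and set the purge valve

ROBOT

A 6-joint arm with a two-finger parallel gripper is mounted at the origin on the work surface. World frame = base frame: x ahead of the robot, y to its left, z up, the work surface at z = 0. Lengths are in m, angles in rad, forces in N, time in s.
With the tool pointing down it reaches from about 0.3 to 0.825 m from the base axis. Payload 5.4 kg.
Tool frame: the origin (TCP) lies at the very end of the fingers, on their centre line; the grasp point (between the pads) lies behind it (r.grasp_offset is the z of the grasp point in the tool frame, in m); z points along the fingers, y is the line along which they close (so a half turn about z gives the same grasp; the last joint's range is limited). The gripper opens to 92 mm and grips with 3 to 60 N. Pads are 20 mm wide; open, the fingers measure 128 mm over their backs; the gripper's body (75 mm by 189 mm) begins 69 mm behind the grasp point.
Start: joints at [-1.342, 0.158, 1.597, -0, 1.386, -0.21], TCP at [0.244, -0.521, 0.215] pointing down, gripper open.
Joint ranges: [-2.91, 2.91], [-0.94, 2.29], [0.18, 2.7], [-1.29, 4.43], [0.17, 2.64], [-3, 3]. Speed limits (rad/s): [2.57, 2.57, 3.14, 3.14, 3.14, 3.14].

INTERFACE

Orientations are given as a 3x3 rotation matrix whose columns are the frame's x, y, z axes.
In Python, from plant import r gives the robot as it stands. Calls block until the motion is done:
- r.move_ptp(position, orientation): joint-space move of the TCP to a pose.
- r.movel(position, feed=0.15, orientation=None): straight line of the TCP; orientation=None keeps the orientation; feed is the mean speed in m/s.
- r.movej(angles): joint-space move.
- r.let_go() and r.grasp(effort=None): open the fingers fully, or close them until they stop; effort is the grip in N (None keeps the last).
- r.dwell(seconds).
- r.solve_ik(position, orientation): joint angles nearest the present ones, or None.
- r.get_obs(): the state.
- r.snapshot(name): name is "scene" or "side" or "wrist"; returns a dict with "frame" (480x640x3 uint8, blue, green, red), "fov_y" (degrees; the focal length in pixels is half the picture's height over the tangent of half this angle, whatever the lens; pixels are square), "cx", "cy" (the principal point, pixels), "k1" (the pictures are not rectified: a ray, as slopes to the right and down, at radius r is drawn at 1 + k1 r^2 times it, then the intrinsics apply), "extrinsics" (4x4, takes a point from world to camera coordinates); the wrist camera has in their place "T_tool_cam" (4x4, takes a point from camera to tool coordinates, whose origin is the TCP and whose axes are the flange's). Camera axes: x right, y up, looking along -z (the intrinsics and any distortion apply to the point x, -y, -z); pixel columns grow to the right and rows downward; lengths in m; the calibration is good to about 2 mm. A picture is of the moment at which its call begins: read the wrist's pose just before it. There is no depth.
A pose or a line that the arm cannot do raises r.Unreachable and nothing moves.
- r.job_done(): hands the job in; it is judged then, once.
Trained networks look in the newest picture that a camera, given by its name, has taken for a name from the list of things; names that differ only in an ending like _2 or _b are one class to them, and where a whole thing is asked for, a point or a joint stands for the part that bears it (a point fixed in the world has none). Each returns a list of dicts, best first, with "p" (0 to 1); they miss things now and then, are a little off and sometimes report something else, mostly with a low value. They report only what shows in the picture. A call takes as long as a camera call. They do not tell look-alikes from the thing itself.
- r.masks_of(camera, thing): "pixels" (480x640 bool, what is visible of it) and "at" ([row, column] in pixels, amid what is visible of it).
- r.pinpoint(camera, thing): "at" ([row, column] in pixels: a listed point, or the origin of a listed thing).
The state is a dict: "t": time; "joints": joint angles; "qvel": joint speeds; "joint_efforts": joint torques, N m; "eef_pos": TCP position; "orientation": TCP orientation; "wrist_force": force on the tool from outside, world axes, zero at the start; "ft_torque": the same for the moment, N m; "gripper_width": opening from 0.0 (shut) to 1.0 (fully open); "grasp_force": force on a finger pad.
Only numpy, scipy, OpenCV 4.12 (cv2) and the standard library are available. Lean on these libraries where they do the work, as an engineer would, in place of code of your own. Each camera call takes 0.05 s, during which the arm holds its last target. There are 200 camera calls.

TASK

Change the batch at the sample reader. First shut the valve; then, with it shut, stand every finished jar (blue cap) upright in the blue return tray, and stand every new jar (white cap, orange label) upright in the middle of a reader bay of its own with its label squarely facing the reader bar. When all jars are in place, open the valve to 45 degrees (the green mark), let go, and leave the bowls and the wash bottle where they are.

Things in the scene. Friction and masses are not known exactly. Their poses are not given: they have to be found in the camera images.
- dock: reader station, fixed: flat dark mat (115 x 400 x 1 mm; jars on it stand at bench height) with four white round bays in a row and, beyond them (+x), a grey reader bar 400 mm long, 55 deep, 50 high, a dark red window facing each bay. Origin on the bench at the middle of the row; x points from bays to reader, y along the row, z up. The reader face is 62 mm from the bay centres
- bay0 (a point): centre of bay 0, a white disc of 86 mm on the mat (bays are 95 mm apart along the dock's y, bay0 at -142.5 mm to bay3 at +142.5 mm); same axes as the dock
- bay1 (a point): centre of bay 1, a white disc of 86 mm on the mat (bays are 95 mm apart along the dock's y, bay0 at -142.5 mm to bay3 at +142.5 mm); same axes as the dock
- bay2 (a point): centre of bay 2, a white disc of 86 mm on the mat (bays are 95 mm apart along the dock's y, bay0 at -142.5 mm to bay3 at +142.5 mm); same axes as the dock
- bay3 (a point): centre of bay 3, a white disc of 86 mm on the mat (bays are 95 mm apart along the dock's y, bay0 at -142.5 mm to bay3 at +142.5 mm); same axes as the dock
- return_tray: blue open tray, fixed, outside 210 (its x) x 120 (its y) x 25 mm high, walls and floor 5 mm; room for two jars side by side along its x, e.g. 48 mm either side of the middle. Origin at the centre of its underside, z up. Tray and valve may swap sides of the bench
- valve_body: brass ball valve on an aluminium foot, fixed. Origin at the foot's underside on the handle's turning axis, which is vertical; x along the pipe. White dial disc (radius 40 mm, top at 53 mm height) with a red mark at shut (toward -y), a green mark at 45 degrees and a black mark at fully open (toward +x)
- valve_handle (a joint): opening of the valve, rad: 0 = shut (handle across the pipe, pointing to the valve body's -y, at the red mark; a stop), 1.571 = fully open (handle along +x of the valve body; a stop); grows counter-clockwise seen from above. Turns with 0.2 N m of friction and stays where it is left
- valve_grip (a point): point on the handle to take: the red handle is a level bar 14 mm wide, 20 mm high (70 to 90 mm above the bench), reaching from 12 to 92 mm out from the turning axis; this point is in its middle height, 68 mm from the axis. Its y axis points along the handle towards the turning axis
- new_a: new sample jar (may be absent), loose, about 0.35 kg, most of it in its foot: milky white body 76 mm in diameter, 52 mm high, then a white cap 56 mm in diameter from 62 to 92 mm height (take it there, from above). Orange label on its +x side, and an orange stripe on the cap top from centre towards label. Origin at the centre of its underside, z up
- new_a_label (a point): middle of that jar's orange label, on its surface 38 mm from the axis along the jar's +x, 34 mm above its underside
- new_b: new sample jar (may be absent), loose, about 0.35 kg, most of it in its foot: milky white body 76 mm in diameter, 52 mm high, then a white cap 56 mm in diameter from 62 to 92 mm height (take it there, from above). Orange label on its +x side, and an orange stripe on the cap top from centre towards label. Origin at the centre of its underside, z up
- new_b_label (a point): middle of that jar's orange label, on its surface 38 mm from the axis along the jar's +x, 34 mm above its underside
- new_c: new sample jar (may be absent), loose, about 0.35 kg, most of it in its foot: milky white body 76 mm in diameter, 52 mm high, then a white cap 56 mm in diameter from 62 to 92 mm height (take it there, from above). Orange label on its +x side, and an orange stripe on the cap top from centre towards label. Origin at the centre of its underside, z up
- new_c_label (a point): middle of that jar's orange label, on its surface 38 mm from the axis along the jar's +x, 34 mm above its underside
- new_d: new sample jar (may be absent), loose, about 0.35 kg, most of it in its foot: milky white body 76 mm in diameter, 52 mm high, then a white cap 56 mm in diameter from 62 to 92 mm height (take it there, from above). Orange label on its +x side, and an orange stripe on the cap top from centre towards label. Origin at the centre of its underside, z up
- new_d_label (a point): middle of that jar's orange label, on its surface 38 mm from the axis along the jar's +x, 34 mm above its underside
- done_a: finished jar (may be absent), loose: same shape and weight as a new jar, but a blue cap and no label. Origin at the centre of its underside, z up
- done_b: finished jar (may be absent), loose: same shape and weight as a new jar, but a blue cap and no label. Origin at the centre of its underside, z up
- bowl: white ceramic bowl, 110 mm across, 50 mm high, a bystander; origin under its centre
- pan: small steel bowl, 90 mm across, 30 mm high, a bystander; origin under its centre
- wash_bottle: white bottle with an orange cap, 60 mm diameter, 150 mm high, a bystander beside the reader; origin under its centre
Things that resemble listed ones, but are neither listed nor needed, are in the scene too. Leave any pink or turquoise look-alike of the new_d alone.

How it is judged:
By the outcome, as a careful person would: the job done as asked, in the order asked, and still so for the second after the job is handed in, with the robot touching nothing.
Of new_a, new_b, new_c, new_d only 3 to 4 are there at a start; the rules pass over those that are not, and their reading is None.
Of done_a, done_b only 1 to 2 are there at a start; the rules pass over those that are not, and their reading is None.
At some moment in a run one of new_a, new_b, new_c, new_d may be knocked a few centimetres aside while the robot is not near it.
Once in a run the grip may slacken for a moment while it holds something.
It also fails if it takes over 200 s, if anything falls off the work surface, if the arm or the gripper's body presses on something with over 40 N, if the wrist force passes 120 N, or if a joint passes its speed limit or range.

## Working session

There is one attempt and no reset: what is moved stays moved. The work goes in short steps, each a Python script; the robot and the scene stay as the last script left them, time stands still between calls to the robot, and variables do not carry over. Pictures are saved under pics/ and viewed, at most 14 in all, crops included, and the job is handed in when it is done.

```bash
ls; mkdir -p pics; python3 - <<'E'
from plant import r
import cv2,numpy as np
for c in("scene","side"):
    s=r.snapshot(c); cv2.imwrite(f"pics/{c}0.png",s["frame"])
    print({k:(np.round(v,3).tolist() if k!="frame" else 0) for k,v in s.items()})
s=r.snapshot("wrist");print(s["T_tool_cam"],s["fov_y"],s["k1"],r.grasp_offset,r.get_obs()["t"])
E
```

```text
pics
{'frame': 0, 'fov_y': 52.524, 'cx': 326.964, 'cy': 233.548, 'k1': -0.007, 'extrinsics': [[0.025, 1.0, 0.009, -0.018], [-0.802, 0.015, 0.597, 0.443], [0.597, -0.022, 0.802, -1.478], [0.0, 0.0, 0.0, 1.0]]}
{'frame': 0, 'fov_y': 53.442, 'cx': 315.86, 'cy': 243.041, 'k1': 0.026, 'extrinsics': [[-0.914, -0.406, 0.002, 0.572], [0.309, -0.693, 0.651, -0.251], [-0.263, 0.596, 0.759, -0.773], [0.0, 0.0, 0.0, 1.0]]}
[[ 5.67707045e-05  9.68057928e-01  2.50726632e-01  6.94691267e-02]
 [ 9.99999734e-01  1.27472814e-04 -7.18598405e-04 -1.18591624e-03]
 [-7.27605713e-04  2.50726606e-01 -9.68057663e-01 -1.70556799e-01]
 [ 0.00000000e+00  0.00000000e+00  0.00000000e+00  1.00000000e+00]] 67.88733721220902 -0.009582809963117977 -0.0187 0.15
```

View pics/scene0.png

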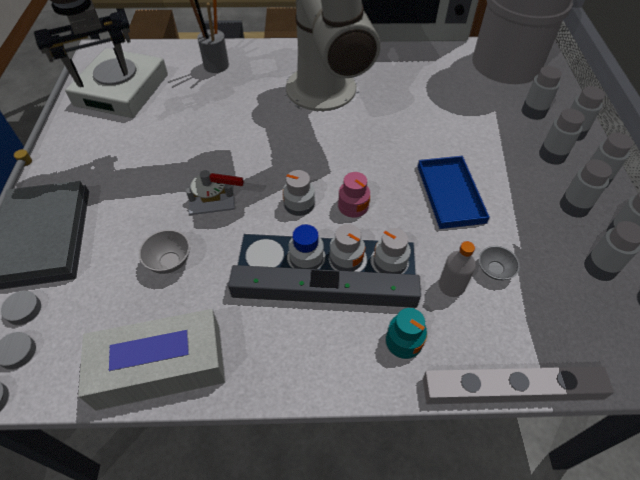

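View pics/side0.png

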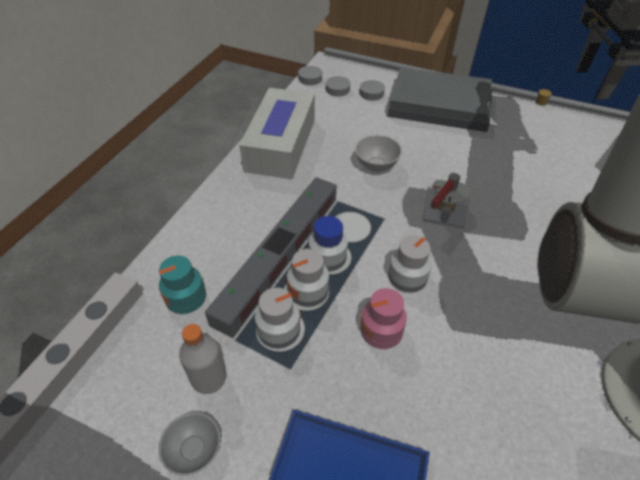

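```bash
cat > h.py <<'E'
from plant import r
import numpy as np, cv2
def Rd(a):  # tool down, tool x at world angle a
    c,s=np.cos(a),np.sin(a); return np.array([[c,s,0],[s,-c,0],[0,0,-1.]])
class V:
    def __init__(s,cam):
        o=r.get_obs(); d=r.snapshot(cam); s.cam=cam; s.im=d["frame"]; s.t=o["t"]
        s.f=240/np.tan(np.radians(d["fov_y"])/2); s.cx,s.cy,s.k=d["cx"],d["cy"],d["k1"]
        if cam=="wrist":
            T=np.eye(4);T[:3,:3]=o["orientation"];T[:3,3]=o["eef_pos"]; s.C=T@d["T_tool_cam"]
        else: s.C=np.linalg.inv(d["extrinsics"])
    def w(s,rc,z):   # pixel [row,col] -> world at height z
        v0=np.array([(rc[1]-s.cx)/s.f,(rc[0]-s.cy)/s.f]); v=v0
        for _ in range(8): v=v0/(1+s.k*(v@v))
        d=s.C[:3,:3]@[v[0],-v[1],-1]; o=s.C[:3,3]; return o+d*(z-o[2])/d[2]
    def px(s,P):
        p=np.linalg.inv(s.C)@np.append(P,1); u=np.array([p[0],-p[1]])/-p[2]; u=u*(1+s.k*(u@u))
        return np.array([u[1]*s.f+s.cy,u[0]*s.f+s.cx])
    def top(s,z,x0,x1,y0,y1,res=.001):  # rectified plan view at height z; rows=x, cols=y
        X=np.arange(x0,x1,res);Y=np.arange(y0,y1,res)
        m=np.array([[s.px((x,y,z)) for y in Y[::5]] for x in X[::5]],np.float32)
        m=cv2.resize(m,(len(Y),len(X)))
        return cv2.remap(s.im,m[...,1].copy(),m[...,0].copy(),cv2.INTER_LINEAR)
E
python3 - <<'E'
from h import *
v=V("scene"); u=V("side")
Z={"valve_grip":.08,"new_a_label":.034}
for n in["dock","bay0","bay3","return_tray","valve_body","valve_grip","new_a","new_a_label","done_a","bowl","pan","wash_bottle"]:
  for q in(v,u):
    for d in r.pinpoint(q.cam,n)[:6]:
        if d["p"]>.2: print(n,q.cam,round(d["p"],2),np.round(d["at"]),np.round(q.w(d["at"],Z.get(n,0)),3)[:2])
for p in[(.3,-.3),(.4,-.2),(.4,.1),(.5,0),(.6,.1)]:
  for z in(.35,.45):print(p,z,r.solve_ik([*p,z],Rd(0)) is not None,r.solve_ik([*p,z],Rd(np.pi)) is not None)
E
```

```text
dock scene 0.59 [259. 330.] [0.625 0.008]
dock side 0.64 [268. 318.] [ 0.627 -0.013]
dock side 0.21 [254. 425.] [ 0.443 -0.133]
bay0 scene 0.95 [260. 350.] [0.629 0.055]
bay0 scene 0.81 [263. 386.] [0.638 0.136]
bay0 scene 0.74 [258. 304.] [ 0.62  -0.049]
bay0 scene 0.71 [264. 169.] [ 0.63  -0.354]
bay0 scene 0.59 [256. 266.] [ 0.612 -0.137]
bay0 side 0.89 [226. 351.] [ 0.609 -0.145]
bay0 side 0.67 [258. 327.] [ 0.62  -0.043]
bay3 scene 0.95 [260. 350.] [0.629 0.055]
bay3 scene 0.81 [263. 386.] [0.638 0.136]
bay3 scene 0.74 [258. 304.] [ 0.62  -0.049]
bay3 scene 0.71 [264. 169.] [ 0.63  -0.354]
bay3 scene 0.59 [256. 266.] [ 0.612 -0.137]
bay3 side 0.89 [226. 351.] [ 0.609 -0.145]
bay3 side 0.67 [258. 327.] [ 0.62  -0.043]
return_tray scene 0.64 [194. 450.] [0.433 0.317]
return_tray side 0.66 [476. 350.] [0.43  0.318]
return_tray side 0.56 [288. 286.] [0.663 0.058]
valve_body scene 0.74 [199. 209.] [ 0.44  -0.286]
valve_body scene 0.62 [257. 346.] [0.619 0.045]
valve_body side 0.56 [207. 445.] [ 0.439 -0.282]
valve_grip scene 0.97 [180. 233.] [ 0.45  -0.215]
valve_grip side 0.79 [197.
[... 847 characters left out ...]
54. 327.] [ 0.624 -0.053]
done_a side 0.43 [256. 422.] [ 0.446 -0.125]
bowl scene 0.59 [264. 167.] [ 0.63  -0.358]
pan scene 0.63 [271. 497.] [0.663 0.383]
pan side 0.84 [449. 196.] [0.656 0.377]
wash_bottle scene 0.73 [184. 233.] [ 0.389 -0.232]
wash_bottle scene 0.64 [286. 452.] [0.699 0.274]
wash_bottle scene 0.58 [247. 374.] [0.593 0.113]
wash_bottle side 0.8 [377. 211.] [0.696 0.269]
wash_bottle side 0.3 [257. 329.] [ 0.618 -0.047]
(0.3, -0.3) 0.35 True True
(0.3, -0.3) 0.45 True True
(0.4, -0.2) 0.35 True True
(0.4, -0.2) 0.45 True True
(0.4, 0.1) 0.35 True True
(0.4, 0.1) 0.45 True True
(0.5, 0) 0.35 True True
(0.5, 0) 0.45 True True
(0.6, 0.1) 0.35 True True
(0.6, 0.1) 0.45 True True
```

```bash
python3 - <<'E'
from h import *
import pickle
vs=[]
for i,p in enumerate([(.5,-.2,.36),(.55,.12,.36)]):
    q=r.solve_ik(p,Rd(np.pi)); q0=r.solve_ik(p,Rd(0)); print(np.round(q,2),np.round(q0,2))
    r.move_ptp(p,Rd(np.pi)); r.dwell(.3); v=V("wrist"); vs.append(v); cv2.imwrite(f"pics/w{i}.png",v.im)
    cv2.imwrite(f"pics/t{i}.png",v.top(.092,.35,.85,-.4+.4*i,.1+.4*i) )
pickle.dump(vs,open("vs.pkl","wb")); print(r.get_obs()["t"])
E
```

```text
[-0.61  0.01  1.47 -0.    1.66 -2.18] [-0.61  0.01  1.47 -0.    1.66  0.97]
[ 0.    0.07  1.41 -0.    1.66 -1.57] [ 0.    0.07  1.41 -0.    1.66  1.57]
5.1
```

View pics/w0.png

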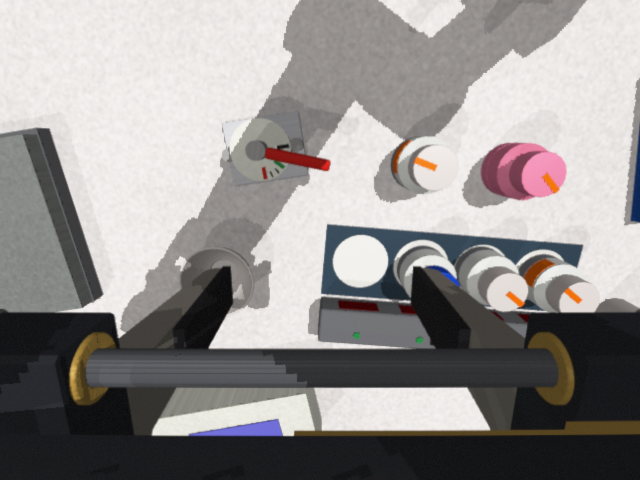

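View pics/w1.png

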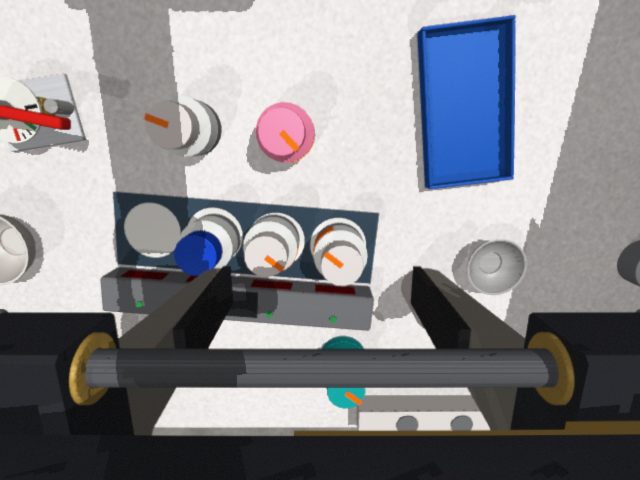

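```bash
cat >> h.py <<'E'
def stripes(v,x0,x1,y0,y1,z=.092):
    """orange stripes on cap tops: list of (tail,head ends, angle line) in world"""
    t=v.top(z,x0,x1,y0,y1,.0005); H=cv2.cvtColor(t,cv2.COLOR_BGR2HSV)
    m=cv2.inRange(H,(6,150,90),(20,255,255)); n,l,st,c=cv2.connectedComponentsWithStats(m); out=[]
    for i in range(1,n):
        if st[i,4]<150: continue
        p=np.argwhere(l==i)*.0005+[x0,y0]; (cc,(a,b),_)=cv2.minAreaRect((p*1000).astype(np.float32))
        mu=p.mean(0); d=np.linalg.svd(p-mu,full_matrices=False)[2][0]; s=(p-mu)@d
        out.append((np.round(mu,4),np.round(np.degrees(np.arctan2(d[1],d[0])),1),round(np.ptp(s)*1000,1),round(min(a,b),1),st[i,4]))
    return out
def caps(v,x0,x1,y0,y1,z=.092,n=4):
    t=v.top(z,x0,x1,y0,y1,.0005); g=cv2.medianBlur(cv2.cvtColor(t,cv2.COLOR_BGR2GRAY),5)
    c=cv2.HoughCircles(g,cv2.HOUGH_GRADIENT_ALT,1,60,param1=100,param2=.5,minRadius=50,maxRadius=62)
    return [] if c is None else [(round(x0+a[1]*.0005,4),round(y0+a[0]*.0005,4),round(a[2]*.5,1)) for a in c[0][:n]]
E
python3 - <<'E'
from h import *
import pickle
vs=pickle.load(open("vs.pkl","rb"))
for k,v in enumerate(vs):
    print("view",k)
    for s in stripes(v,.38,.75,-.4,.3): print(s)
    print(caps(v,.38,.75,-.2,.25,n=8))
    # bay0 disc, mat
    g=cv2.medianBlur(cv2.cvtColor(v.top(.001,.54,.72,-.25,-.03,.0005),cv2.COLOR_BGR2GRAY),5)
    c=cv2.HoughCircles(g,cv2.HOUGH_GRADIENT_ALT,1,60,param1=100,param2=.5,minRadius=78,maxRadius=94)
    print("bay0",None if c is None else [(.54+a[1]*.0005,-.25+a[0]*.0005,a[2]*.5) for a in c[0]])
v=vs[1];t=v.top(.025,.3,.6,.2,.45);H=cv2.cvtColor(t,cv2.COLOR_BGR2HSV)
m=cv2.inRange(H,(100,150,30),(125,255,255));m=cv2.morphologyEx(m,cv2.MORPH_OPEN,np.ones((5,5)));cs=max(cv2.findContours(m,0,2)[0],key=cv2.contourArea)
(c,s,a)=cv2.minAreaRect(cs);print("tray",.3+c[1]/1000,.2+c[0]/1000,s,a)
# mat top edge on z=.001
for v in vs:
    t=v.top(.001,.5,.75,-.25,.3);H=cv2.cvtColor(t,cv2.COLOR_BGR2HSV)
    m=((H[...,0]>95)&(H[...,0]<115)&(H[...,1]>70)&(H[...,2]<110)).astype(np.uint8); e=[]
    n,l,st,_=cv2.connectedComponentsWithStats(m); m=l==1+np.argmax(st[1:,4])
    for j in range(m.shape[1]):
        q=np.flatnonzero(m[:,j])
        if len(q)>5:e.append((j/1000-.25,.5+q[0]/1000))
    e=np.array(e); f=np.polyfit(e[:,0],e[:,1],1); 
    for _ in range(3):
        k=abs(np.polyval(f,e[:,0])-e[:,1])<.002; f=np.polyfit(e[k,0],e[k,1],1)
    print("edge",f,np.degrees(np.arctan(f[0])),e[k,0].min(),e[k,0].max(),k.sum())
v=vs[0];t=v.top(.09,.36,.56,-.38,-.15,.0005);cv2.imwrite("pics/valve.png",cv2.resize(v.top(.053,.38,.5,-.35,-.2,.0005),None,fx=2,fy=2))
H=cv2.cvtColor(t,cv2.COLOR_BGR2HSV);m=(((H[...,0]<5)|(H[...,0]>175))&(H[...,1]>150)&(H[...,2]>60)).astype(np.uint8)
n,l,st,_=cv2.connectedComponentsWithStats(m);p=np.argwhere(l==1+np.argmax(st[1:,4]))*.0005+[.36,-.38];print("handle",cv2.minAreaRect((p*1000).astype(np.float32)))
E
```

```text
view 0
(array([ 0.4453, -0.1069]), np.float64(-19.7), np.float64(39.7), 9.9, np.int32(703))
(array([ 0.4538, -0.0737]), np.float64(-111.0), np.float64(27.4), 7.1, np.int32(734))
(array([0.477 , 0.0825]), np.float64(42.4), np.float64(27.1), 7.7, np.int32(828))
(array([0.5915, 0.082 ]), np.float64(-38.5), np.float64(40.2), 21.1, np.int32(2376))
(array([0.6264, 0.1363]), np.float64(51.6), np.float64(28.2), 7.3, np.int32(786))
(array([0.632 , 0.0603]), np.float64(51.9), np.float64(29.0), 7.9, np.int32(808))
(array([0.7186, 0.1409]), np.float64(28.6), np.float64(68.6), 11.5, np.int32(1618))
[(np.float32(0.4685), np.float32(0.0725), np.float32(27.4)), (np.float32(0.622), np.float32(0.05), np.float32(27.9)), (np.float32(0.46), np.float32(-0.058), np.float32(28.2)), (np.float32(0.635), np.float32(0.146), np.float32(27.7)), (np.float32(0.587), np.float32(0.0055), np.float32(29.3))]
bay0 [(np.float32(0.61200005), np.float32(-0.1365), np.float32(43.064915))]
view 1
(array([ 0.4538, -0.0738]), np.float64(-110.8), np.float64(27.3), 7.2, np.int32(757))
(array([0.4775, 0.0824]), np.float64(42.3), n
[... 354 characters left out ...]
np.int32(1899))
[(np.float32(0.4675), np.float32(0.0725), np.float32(28.1)), (np.float32(0.636), np.float32(0.147), np.float32(27.9)), (np.float32(0.62), np.float32(0.0465), np.float32(27.9)), (np.float32(0.458), np.float32(-0.061), np.float32(27.4))]
bay0 [(np.float32(0.60800004), np.float32(-0.13949999), np.float32(43.241158))]
tray 0.43415715026855467 0.3179963684082031 (207.52589416503906, 123.67375183105469) 83.19094848632812
edge [0.08314082 0.56831868] 4.752687491319752 -0.188 0.20500000000000002 394
edge [0.08318595 0.56829292] 4.755255240153345 -0.188 0.20500000000000002 394
handle ((447.13726806640625, -228.06698608398438), (78.21427154541016, 13.66563606262207), 78.02386474609375)
```

View pics/valve.png

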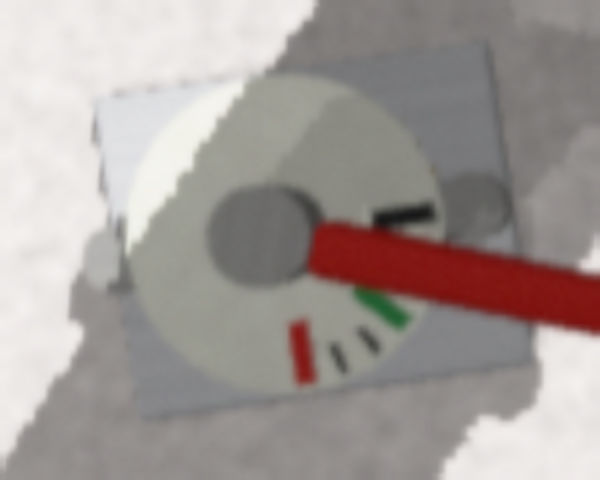

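```bash
cat >> h.py <<'E'
AX=np.array([.437,-.2785]); SH=8.3
def hp(th,z): t=np.radians(th); return np.array([*(AX+.068*np.array([np.cos(t),np.sin(t)])),z])
def turn(a,b,step=6,feed=.05):
    for th in np.linspace(a,b,max(2,int(abs(b-a)/step)+1))[1:]:
        r.movel(hp(th,.0613),feed=feed,orientation=Rd(np.radians(th)))
def st():
    o=r.get_obs(); return dict(t=round(o["t"],1),F=np.round(o["wrist_force"],1),T=np.round(o["ft_torque"],2),w=round(o["gripper_width"]*92,1),g=np.round(o["grasp_force"],1),p=np.round(o["eef_pos"],4))
def handle(v):
    t=v.top(.09,.36,.56,-.38,-.15,.0005);H=cv2.cvtColor(t,cv2.COLOR_BGR2HSV);m=(((H[...,0]<5)|(H[...,0]>175))&(H[...,1]>150)&(H[...,2]>60)).astype(np.uint8)
    n,l,s,_=cv2.connectedComponentsWithStats(m);p=np.argwhere(l==1+np.argmax(s[1:,4]))*.0005+[.36,-.38]
    mu=p.mean(0); d=np.linalg.svd(p-mu,full_matrices=False)[2][0]; d*=np.sign(d@(mu-AX)); return np.degrees(np.arctan2(d[1],d[0])),np.degrees(np.arctan2(*(mu-AX)[::-1])),mu,len(p)
E
python3 - <<'E'
from h import *
r.move_ptp(hp(78.3,.2),Rd(np.radians(78.3))); r.movel(hp(78.3,.0613),feed=.15); print(st())
r.grasp(30); print(st())
turn(78.3,SH+3); print(st())
for th in(SH+1,SH-1,SH-3):
    turn(th+2,th); s=st(); print(th,s)
    if np.hypot(*s["F"][:2])>18: break
r.let_go(); print(st())
th=np.degrees(np.arctan2(r.get_obs()["orientation"][1,0],r.get_obs()["orientation"][0,0]))
r.movel(hp(th,.2),feed=.2); r.move_ptp((.42,-.28,.36),Rd(np.pi)); r.dwell(.2); v=V("wrist"); print(handle(v))
cv2.imwrite("pics/valve2.png",cv2.resize(v.top(.053,.38,.56,-.36,-.2,.0005),None,fx=1.5,fy=1.5))
E
```

```text
{'t': 7.6, 'F': array([ 0. , -0.2,  0.2]), 'T': array([-0.02, -0.06, -0.03]), 'w': 92.0, 'g': np.float64(0.0), 'p': array([ 0.4515, -0.2124,  0.0623])}
{'t': 8.8, 'F': array([ 3.5,  0.1, -2.6]), 'T': array([ 0.02, -0.64,  0.34]), 'w': 13.6, 'g': np.float64(30.0), 'p': array([ 0.4513, -0.212 ,  0.0613])}
{'t': 12.0, 'F': array([12. , -3.1, -8.2]), 'T': array([-0.31, -1.87,  0.21]), 'w': 13.7, 'g': np.float64(30.0), 'p': array([ 0.5064, -0.2662,  0.0615])}
9.3 {'t': 12.2, 'F': array([ 5.6, -1.3, -1.4]), 'T': array([-0.24, -0.89,  0.07]), 'w': 14.4, 'g': np.float64(3.0), 'p': array([ 0.5059, -0.2683,  0.0617])}
7.300000000000001 {'t': 12.5, 'F': array([ 6.4, -0.6, -2.1]), 'T': array([-0.04, -0.92,  0.3 ]), 'w': 13.9, 'g': np.float64(29.9), 'p': array([ 0.5057, -0.2703,  0.0617])}
5.300000000000001 {'t': 12.7, 'F': array([5.2, 7.1, 2.2]), 'T': array([ 1.08, -0.75,  0.56]), 'w': 14.0, 'g': np.float64(30.4), 'p': array([ 0.5057, -0.2706,  0.0617])}
{'t': 13.9, 'F': array([-0.6,  0.3,  0.1]), 'T': array([-0.01,  0.04, -0.05]), 'w': 92.0, 'g': np.float64(0.0), 'p': array([ 0.5047, -0.2722,  0.0613])}
(np.float64(8.524535712305559), np.float64(8.085427316990563), array([ 0.48735342, -0.27134671]), 3650)
```

View pics/valve2.png

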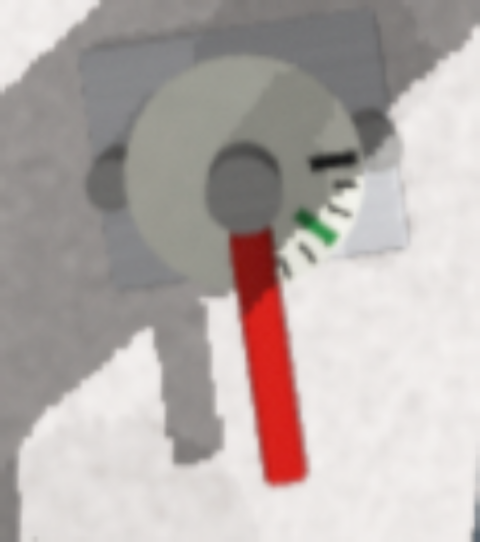

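```bash
cat >> h.py <<'E'
YAW=-4.75; DO=np.array([.6218,.0040]); dy=np.array([-np.sin(np.radians(YAW)),np.cos(np.radians(YAW))])
BAY=[DO+(i-1.5)*.095*dy for i in range(4)]
def look(x,y,z=.36):
    r.move_ptp((x,y,z),Rd(np.pi)); r.dwell(.2); return V("wrist")
def jar(v,x,y,m=.06):
    """centre and yaw (deg) of the new jar near x,y"""
    C=caps(v,x-m,x+m,y-m,y+m); S=[s for s in stripes(v,x-m,x+m,y-m,y+m) if 24<s[2]<31 and 5.5<s[3]<9]
    best=None
    for c in C:
        for s in S:
            d=np.array(s[0])-c[:2]; n=np.linalg.norm(d)
            if .008<n<.022:
                u=np.radians(s[1]); e=np.array([np.cos(u),np.sin(u)]); e*=np.sign(e@d)
                perp=abs(d[0]*e[1]-d[1]*e[0]); 
                if best is None or perp<best[0]: best=(perp,np.array(c[:2],float),np.degrees(np.arctan2(e[1],e[0])),n)
    return best
def pick(c,a,z=.0613,effort=40):
    R=Rd(np.radians(a)); r.move_ptp((*c,.2),R); r.movel((*c,z),feed=.15); r.grasp(effort); print("grasp",st())
    r.movel((*c,.25),feed=.15); print("lift",st())
def place(c,a,z=.0613):
    R=Rd(np.radians(a)); r.move_ptp((*c,.25),R); r.movel((*c,z+.02),feed=.2); r.movel((*c,z+.001),feed=.04); print("down",st()); r.let_go(); r.movel((*c,.2),feed=.2)
E
python3 - <<'E'
from h import *
v=look(.6,-.02)
H=cv2.cvtColor(v.top(.092,.55,.7,-.12,.03,.0005),cv2.COLOR_BGR2HSV); m=cv2.inRange(H,(105,150,30),(130,255,255))
m=cv2.morphologyEx(m,cv2.MORPH_OPEN,np.ones((9,9)))
(c,rad)=cv2.minEnclosingCircle(max(cv2.findContours(m,0,2)[0],key=cv2.contourArea)); print("blue",.55+c[1]*.0005,-.12+c[0]*.0005,rad*.5)
print("hough",caps(v,.56,.68,-.1,.01)); print(np.round(BAY,4))
for p in[(.459,-.06),(.621,.048),(.6355,.1465)]: print(jar(v,*p))
E
```

```text
blue 0.6196586227416992 -0.04362758636474609 29.349903106689453
hough [(np.float32(0.6215), np.float32(-0.043), np.float32(28.3))]
[[ 0.61   -0.138 ]
 [ 0.6179 -0.0433]
 [ 0.6257  0.0513]
 [ 0.6336  0.146 ]]
(np.float64(0.001108543744817593), array([ 0.4605, -0.059 ]), np.float64(-110.9), np.float64(0.0161966050586438))
(np.float64(0.0009432488543530265), array([0.61949998, 0.047     ]), np.float64(52.2), np.float64(0.01708363129097225))
(np.float64(0.0023657387709961255), array([0.63249999, 0.149     ]), np.float64(-127.9), np.float64(0.01494824404642876))
```

```bash
python3 - <<'E'
from h import *
pick((.6212,-.0432),90+YAW); place((.434,.318),70,.0663); print(st()["t"])
v=look(.45,-.06); j=jar(v,.459,-.06); print(j)
if j and np.hypot(*(j[1]-[.46,-.059]))<.008:
    a=90+j[2]   # closing along the stripe
    d=YAW-j[2]; pick(j[1],a_:= (90+YAW-d) ,.0613); place(BAY[1],90+YAW); print(st()["t"])
E
```

```text
grasp {'t': 22.3, 'F': array([-0.7,  0.4,  1.9]), 'T': array([ 0.01,  0.02, -0.01]), 'w': 55.1, 'g': np.float64(40.0), 'p': array([ 0.6212, -0.0432,  0.0614])}
lift {'t': 23.7, 'F': array([ 0. ,  0.5, -3.8]), 'T': array([-0.03, -0.1 , -0.04]), 'w': 55.5, 'g': np.float64(40.0), 'p': array([ 0.6205, -0.0431,  0.2486])}
down {'t': 26.8, 'F': array([-0.6, -0.1, -2.7]), 'T': array([-0.1 , -0.09,  0.  ]), 'w': 55.4, 'g': np.float64(40.0), 'p': array([0.4339, 0.318 , 0.0671])}
28.3
(np.float64(0.002672427059005718), array([ 0.45649999, -0.0595    ]), np.float64(-110.9), np.float64(0.01453443939606592))
grasp {'t': 35.5, 'F': array([-0.1, -2.4,  1.4]), 'T': array([-0.47,  0.26, -0.03]), 'w': 55.3, 'g': np.float64(40.0), 'p': array([ 0.4566, -0.06  ,  0.0616])}
lift {'t': 36.9, 'F': array([ 0.8,  0.6, -4.3]), 'T': array([ 0.08, -0.03,  0.02]), 'w': 55.3, 'g': np.float64(40.0), 'p': array([ 0.4559, -0.0592,  0.2488])}
down {'t': 40.1, 'F': array([ 0.8,  0.1, -3.8]), 'T': array([-0.03, -0.07,  0.01]), 'w': 55.4, 'g': np.float64(40.0), 'p': array([ 0.6177, -0.0433,  0.062 ])}
41.6
```

```bash
sed -i 's|best=(perp,np.array(c\[:2\],float),|best=(perp,np.array(s[0])-e*(n+.0145)/2,|' h.py; python3 - <<'E'
from h import *
v=look(.62,.1)
for i,p,z in((2,(.621,.048),.0613),(3,(.6345,.1475),.0653)):
    j=jar(v,*p); print(i,j)
    if j is None: continue
    if np.hypot(*(j[1]-p))>.012: print("moved"); continue
    pick(j[1],90+j[2],z) if 0 else pick(j[1],((90+j[2])+180)%360-180 if i==2 else 90+j[2],z)
    place(BAY[i],90+YAW,z); print(st()["t"])
v=look(.6,.0)
for i in(1,2,3): print(i,jar(v,*BAY[i]),BAY[i])
v2=look(.6,.1)
for i in(1,2,3): print(i,jar(v2,*BAY[i]),BAY[i])
cv2.imwrite("pics/w5.png",v2.im); v=V("scene"); cv2.imwrite("pics/s5.png",v.im)
E
```

```text
2 (np.float64(0.002074011101358334), array([0.6215861 , 0.04801369]), np.float64(52.3), np.float64(0.013017659244438085))
grasp {'t': 45.6, 'F': array([-1.3, -1.6,  2.2]), 'T': array([-0.17,  0.09,  0.02]), 'w': 55.5, 'g': np.float64(40.0), 'p': array([0.6215, 0.0477, 0.0614])}
lift {'t': 47.0, 'F': array([ 0.9,  0.6, -4.1]), 'T': array([ 0.01, -0.13, -0.01]), 'w': 55.3, 'g': np.float64(40.0), 'p': array([0.6209, 0.0481, 0.2485])}
down {'t': 49.5, 'F': array([ 0.1,  0.3, -3.6]), 'T': array([-0.05, -0.07, -0.04]), 'w': 55.8, 'g': np.float64(40.0), 'p': array([0.6256, 0.0513, 0.062 ])}
51.1
3 (np.float64(0.0029350562523191605), array([0.63504789, 0.14698943]), np.float64(-128.4), np.float64(0.014310827805565298))
grasp {'t': 54.7, 'F': array([-2.3, -2.2,  2.9]), 'T': array([-0.27,  0.38,  0.01]), 'w': 55.0, 'g': np.float64(40.0), 'p': array([0.6349, 0.1467, 0.0655])}
lift {'t': 56.1, 'F': array([ 0.7, -0.5, -3.5]), 'T': array([ 0.12,  0.01, -0.02]), 'w': 55.4, 'g': np.float64(40.0), 'p': array([0.6344, 0.147 , 0.2485])}
down {'t': 59.6, 'F': array([-0.4, -0.8, -3. ]), 'T': array([-0.04
[... 324 characters left out ...]
971]), np.float64(-5.200000000000001), np.float64(0.015504837954651414)) [0.62573339 0.05133686]
3 (np.float64(0.0010615904880609923), array([0.63301188, 0.14844207]), np.float64(-4.9), np.float64(0.014582523787054115)) [0.63360017 0.14601058]
1 (np.float64(0.0015941761315915615), array([ 0.6185694 , -0.03941091]), np.float64(-4.2), np.float64(0.015241062955056658)) [ 0.61786661 -0.04333686]
2 (np.float64(0.0009744341113378503), array([0.62462173, 0.05123588]), np.float64(-5.300000000000001), np.float64(0.01658945448168803)) [0.62573339 0.05133686]
3 (np.float64(0.0014853957794969488), array([0.63235768, 0.14842478]), np.float64(-5.0), np.float64(0.01590031446229908)) [0.63360017 0.14601058]
```

View pics/w5.png

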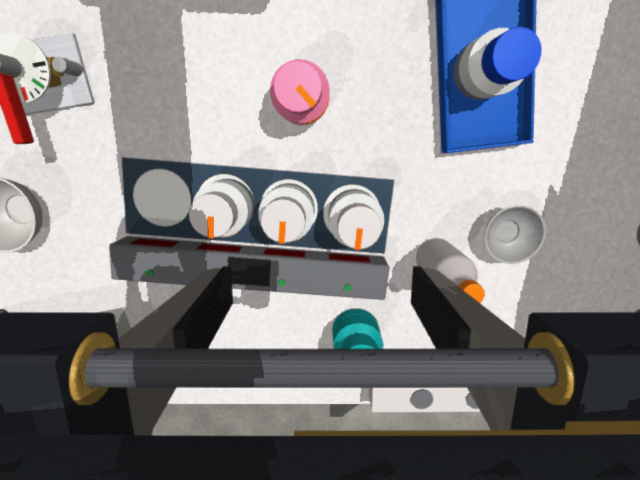

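View pics/s5.png

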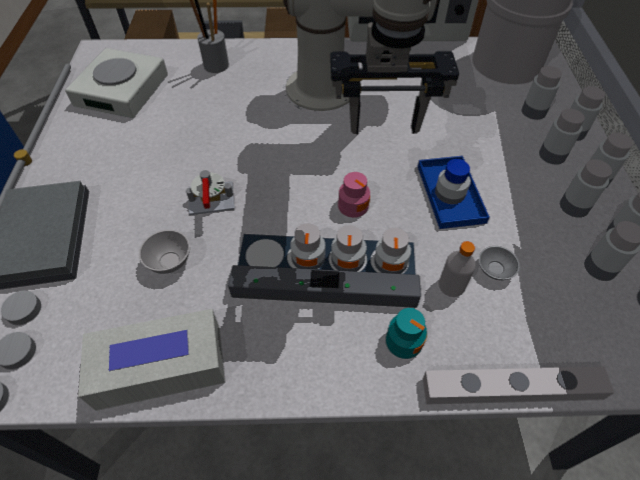

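```bash
python3 - <<'E'
from h import *
R=Rd(np.radians(90+YAW))
for i,s in((1,.0038),(3,.002)):
    b=BAY[i]; p=b+s*dy; z=.0653 if i==3 else .0613
    r.move_ptp((*p,.2),R); r.movel((*p,z),feed=.15); r.grasp(40); r.movel((*p,z+.008),feed=.05); r.movel((*b,z+.008),feed=.03); r.movel((*b,z+.001),feed=.03); print(st()); r.let_go(); r.movel((*b,.2),feed=.2)
v=look(.6,.03)
for i in(1,2,3): print(i,jar(v,*BAY[i]),BAY[i])
# open valve to 45
r.move_ptp(hp(SH,.2),Rd(np.radians(SH))); r.movel(hp(SH,.0613),feed=.15); r.grasp(30); turn(SH,SH+45); print(st()); r.let_go(); r.movel(hp(SH+45,.2),feed=.2)
v=look(.42,-.28); print(handle(v),SH+45,st()["t"])
cv2.imwrite("pics/valve3.png",cv2.resize(v.top(.053,.38,.56,-.36,-.2,.0005),None,fx=1.5,fy=1.5))
E
```

```text
{'t': 67.8, 'F': array([ 0.2,  0.1, -2.7]), 'T': array([-0.05, -0.08,  0.  ]), 'w': 55.3, 'g': np.float64(40.0), 'p': array([ 0.6176, -0.0432,  0.0619])}
{'t': 72.7, 'F': array([ 0.6, -0.4, -3.1]), 'T': array([-0.06, -0.07, -0.01]), 'w': 55.6, 'g': np.float64(40.0), 'p': array([0.6333, 0.146 , 0.0659])}
1 (np.float64(0.000890251779825239), array([ 0.6176246, -0.0427112]), np.float64(-4.6000000000000005), np.float64(0.015146286673637219)) [ 0.61786661 -0.04333686]
2 (np.float64(0.0013085308121147995), array([0.6242169 , 0.05147343]), np.float64(-5.300000000000001), np.float64(0.017402586014727783)) [0.62573339 0.05133686]
3 (np.float64(0.0009641162410983706), array([0.63144577, 0.14640053]), np.float64(-4.5), np.float64(0.01610279478848315)) [0.63360017 0.14601058]
{'t': 82.5, 'F': array([-1.6, -8.8, -4.1]), 'T': array([-1.41,  0.29,  0.45]), 'w': 13.7, 'g': np.float64(30.1), 'p': array([ 0.477 , -0.2255,  0.0613])}
(np.float64(54.90740188130456), np.float64(55.73779252235961), array([ 0.46541644, -0.23678397]), 4099) 53.3 86.8
```

View pics/valve3.png

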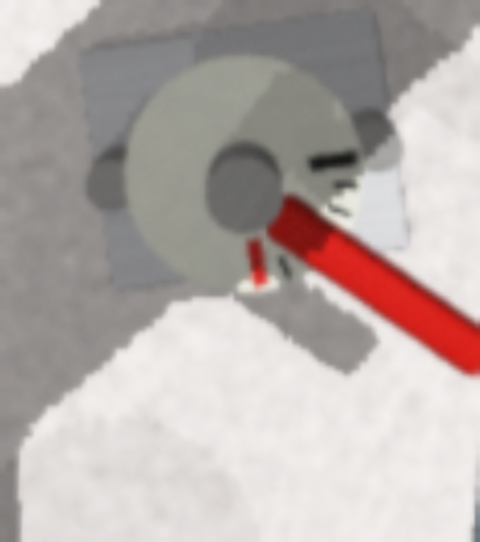

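```bash
sed -i 's/^AX=.*/AX=np.array([.436,-.2791]); SH=8.5/' h.py; python3 - <<'E'
from h import *
a=54.9
r.move_ptp(hp(a,.2),Rd(np.radians(a))); r.movel(hp(a,.0613),feed=.15); r.grasp(30); turn(a,53.3,1); r.let_go(); r.movel(hp(53.3,.2),feed=.2)
v=look(.42,-.28); print(handle(v))
v=look(.5,-.22); print(handle(v))
v=look(.6,.05); print(st()["t"])
for i in(1,2,3): print(i,jar(v,*BAY[i]),BAY[i])
cv2.imwrite("pics/w9.png",v.im); s=V("scene"); cv2.imwrite("pics/s9.png",s.im)
E
```

```text
(np.float64(55.11557789674418), np.float64(55.40155466074221), array([ 0.4652304 , -0.23672566]), 4108)
(np.float64(55.29491992980641), np.float64(54.746486153362774), array([ 0.46608911, -0.23653043]), 3894)
97.8
1 (np.float64(0.001277802652335636), array([ 0.61719711, -0.04265242]), np.float64(-5.0), np.float64(0.016423458831805293)) [ 0.61786661 -0.04333686]
2 (np.float64(0.0011038971908785586), array([0.6244598 , 0.05129585]), np.float64(-5.1), np.float64(0.016904733065032432)) [0.62573339 0.05133686]
3 (np.float64(0.0006304204737258817), array([0.63244163, 0.14638047]), np.float64(-4.7), np.float64(0.0143136298680663)) [0.63360017 0.14601058]
```

View pics/s9.png

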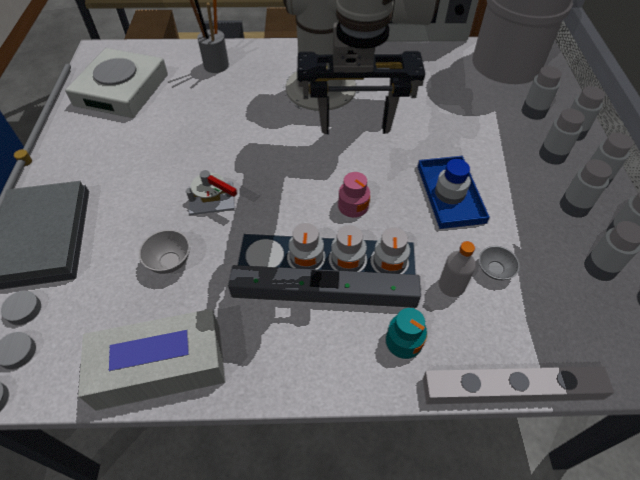

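```bash
python3 - <<'E'
from h import *
a=55.1
r.move_ptp(hp(a,.2),Rd(np.radians(a))); r.movel(hp(a,.0613),feed=.15); r.grasp(30); turn(a,52,1); print(st()); r.let_go(); r.movel(hp(52,.2),feed=.2)
v=look(.42,-.28); print(handle(v))
v=look(.5,-.22); print(handle(v),st()["t"])
E
```

```text
{'t': 102.2, 'F': array([ 4.4, -1. , -3.4]), 'T': array([-0.04, -0.89,  0.43]), 'w': 14.0, 'g': np.float64(30.1), 'p': array([ 0.4783, -0.2256,  0.0614])}
(np.float64(53.98428118525928), np.float64(54.31791795654884), array([ 0.4660592 , -0.23724058]), 4088)
(np.float64(54.21858038395658), np.float64(53.67054841542253), array([ 0.46693187, -0.23703669]), 3897) 107.3
```

```bash
python3 - <<'E'
from h import *
v=look(.6,.05); ok=True
for i in(1,2,3):
    j=jar(v,*BAY[i]); print(i,j); ok&=j is not None and np.hypot(*(j[1]-BAY[i]))<.005 and abs(j[2]-YAW)<2
print(ok)
if ok: print(r.job_done())
E
```

```text
1 (np.float64(0.0018630557441291673), array([ 0.61764055, -0.04269122]), np.float64(-5.0), np.float64(0.015533190271158178))
2 (np.float64(0.0011242735878763243), array([0.62441204, 0.05131862]), np.float64(-5.200000000000001), np.float64(0.01680476123008004))
3 (np.float64(0.0005583867745839115), array([0.631494  , 0.14648528]), np.float64(-4.8), np.float64(0.016219741058352312))
True
the job is handed in; nothing more can be done
None
```

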